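# Start the tube mixer with its key switch

## Task

Two tube mixers stand on the desk: start the one loaded with the blue-capped tubes. Turn its key clockwise past run all the way to start, hold it there for about a second, then let go so that it springs back and stays at run. Leave the key of the mixer with the purple-capped tubes alone.

Things in the scene. Friction and masses are not known exactly. Their poses are not given: they have to be found in the camera images.
- blue_key_head (a point): Black key on the blue-capped tubes' mixer (not the low dial 120 mm right of it). Head: upright plate 36 mm long (point x), 9 thick (point y: grip across it), 34 tall. Point: its centre, on the vertical turning axis (point z up), 37 mm above the mixer's deck, 127 above the table; turns with the key. Below the head 8 mm free, then a lock 32 mm wide, 12 high. Behind it free for 80 mm, then rollers with tubes up to 32 mm above the deck.
- blue_lock (a joint): Blue mixer's key, turn from off to run, rad: 0 off, 0.70 run (end of this part). Grows clockwise seen from above; light friction (0.03 N m), stays where left; starts between 0 and 0.2. White line on the head's top: pointer (point -x). Dots on the deck: off black (towards the mixer's front), run green, start orange.
- blue_key (a joint): Blue mixer's key, further clockwise turn from run to start, rad: 0 at run, 0.55 at the end stop, start (off to start: 1.25 in all). Moves only once blue_lock is at run, against a spring of 0.07 N m at run to 0.15 N m at start, which brings it back to 0 when the key is let go.
- purple_lock (a joint): The same off-to-run turn on the other mixer, alike but with purple-capped tubes; starts between 0 and 0.2, to be left alone. Each mixer is a fixed pale box 300 mm deep, 240 wide, 90 high (deck), eight tubes lying on rollers, the key left of the middle of a flat strip along its front edge. Either mixer may stand left or right.

How it is judged:
On the way:
1. the blue mixer's key is held at start (value of joint blue_lock above 0.55 rad and value of joint blue_key above 0.37 rad), for 0.3 s.
At the end, for the whole second after the job is handed in: The blue mixer's key, after having been held within about 10 degrees of start for 0.3 s, has been let go and stands at run (blue_lock above 0.5 rad and blue_key below 0.17 rad), and the purple mixer's key is still off (purple_lock below 0.35 rad) (value of joint blue_lock above 0.5 rad and value of joint blue_key below 0.17 rad and value of joint purple_lock below 0.35 rad); the robot touches nothing.
It fails at once if the purple mixer's key is turned (purple_lock above 0.35 rad) (value of joint purple_lock above 0.35 rad).
It also fails if it takes over 35 s, if anything falls off the work surface, if the arm or the gripper's body presses on something with over 40 N, if the wrist force passes 120 N, or if a joint passes its speed limit or range.

## Robot

A 6-joint arm with a two-finger parallel gripper is mounted at the origin on the work surface. World frame = base frame: x ahead of the robot, y to its left, z up, the work surface at z = 0. Lengths are in m, angles in rad, forces in N, time in s.
With the tool pointing down it reaches from about 0.3 to 0.775 m from the base axis. Payload 14.6 kg.
Tool frame: the origin (TCP) lies at the centre of the arm's flange, where the gripper is bolted on; the fingertips stand 199 mm ahead of it and the grasp point (between the pads) lies 180 mm ahead of it; z points along the fingers, y is the line along which they close (so a half turn about z gives the same grasp; the last joint's range is limited). The gripper opens to 94 mm and grips with 3 to 60 N. Pads are 16 mm wide; open, the fingers measure 119 mm over their backs; the gripper's body (75 mm by 177 mm) begins 78 mm behind the grasp point.
Start: joints at [-1.309, 0.3, 1.521, -0, 1.321, -0.067], TCP at [0.178, -0.521, 0.405] pointing down, gripper open.
Joint ranges: [-3.03, 3.03], [-0.79, 2.21], [0.23, 2.52], [-1.04, 4.18], [0, 3.07], [-2.55, 2.55]. Speed limits (rad/s): [2.22, 2.22, 2.57, 3.14, 3.14, 3.14].

## Interface

Orientations are given as [roll, pitch, yaw] about the fixed x, y, z axes, in that order (R = Rz(yaw) Ry(pitch) Rx(roll)).
In Python, from station import ctrl gives the robot as it stands. The module is installed in compiled form; this text tells all that it offers.
- The arm moves only by the tool servo_tool, never from a script. Its argument "motion" is a list of rows, each a list of 5 numbers: the closure, from 0 (fully open) to 1 (shut), then the shift along the world's x, y, z in cm, then the turn about the world's z in degrees. A call has 1 to 20 rows; each row is the pose to reach, as a shift and turn from the pose commanded when the call began; what a row does not reach only later rows make up. A row lasts 1/8 s, in which the tool goes at most 62.5 mm and 10.7 degrees, less where a joint would pass 70% of its speed; a pose out of reach is approached as far as the arm can. A call with a gripper value outside its range is refused whole. The fingers move at their own pace and stop on an object; "squeeze" is the grip in N (left out, the last holds). Time passes only in rows, so rows that repeat a pose let the fingers close. It gives the time, the measured TCP pose, the force, the opening and the grip force at its end, in the units of the state.
- ctrl.get_obs(): the state, without advancing time (a new reading comes with each control period).
- ctrl.camera(name): name is "scene" or "top"; returns a dict with "image" (480x640x3 uint8, red, green, blue), "fx", "fy", "cx", "cy" (pixels), "dist" ([k1, k2, p1, p2, k3] as OpenCV has them; the pictures are not rectified), "camera_from_world" (4x4, takes a point from world to camera coordinates). Camera axes: x right, y up, looking along -z (the intrinsics and any distortion apply to the point x, -y, -z); pixel columns grow to the right and rows downward; lengths in m; the calibration is good to about 2 mm. A picture is of the moment at which its call begins. There is no depth.
- ctrl.hand_in(): hands the job in; it is judged then, once.
The state is a dict: "time_s": time; "qpos": joint angles; "joint_vel": joint speeds; "tau": joint torques, N m; "ee_pos": TCP position; "eef_rot": TCP orientation; "force": force on the tool from outside, world axes, zero at the start; "moment": the same for the moment, N m; "grip_width": finger opening in m; "grip_force": force on a finger pad.
Only numpy, scipy, OpenCV 4.12 (cv2) and the standard library are available. Lean on these libraries where they do the work, as an engineer would, in place of code of your own. Each camera call takes 0.05 s, during which the arm holds its last target. There are 200 camera calls.

## Working session

There is one attempt and no reset: what is moved stays moved. The work goes in short steps, Python scripts to look and compute and a tool call to move; the robot and the scene stay as the last step left them, time stands still between calls to the robot, and variables do not carry over. Pictures are saved under pics/ and viewed, at most 10 in all, crops included, and the job is handed in when it is done.

Besides the shell and the picture viewer there is one more tool, called after ">>>" by a JSON object that holds its "name" and its "arguments". servo_tool: Moves the arm, as the interface text tells. Its arguments: {"type":"object","properties":{"motion":{"type":"array","items":{"type":"array","items":{"type":"number"}}},"squeeze":{"type":"number"}},"required":["motion"]}

```bash
mkdir -p pics; cat > h.py <<'E'
import numpy as np, cv2
from station import ctrl
def ray(c,u,v):
    K=np.array([[c['fx'],0,c['cx']],[0,c['fy'],c['cy']],[0,0,1]],float)
    p=cv2.undistortPoints(np.array([[[u,v]]],float),K,np.array(c['dist'],float))[0,0]
    T=np.array(c['camera_from_world']);R=T[:3,:3]
    return -R.T@T[:3,3], R.T@np.array([p[0],-p[1],-1.])
def at(c,u,v,z):
    o,d=ray(c,u,v); return o+d*(z-o[2])/d[2]
E
python3 - <<'E'
from h import *
import pickle
for n in('top','scene'):
    c=ctrl.camera(n);cv2.imwrite(f'pics/{n}.png',c['image'][:,:,::-1]);pickle.dump(c,open(n+'.pkl','wb'))
    print(n,ray(c,320,240))
print(ctrl.get_obs())
E
```

```text
top (array([0.40630857, 0.01366511, 1.07774944]), array([ 0.13282963,  0.01200508, -0.99112865]))
scene (array([ 1.05552284, -0.14363945,  0.71965471]), array([-0.66514   ,  0.21752014, -0.71442227]))
{'time_s': 0.1, 'qpos': array([-1.30860056e+00,  3.00411957e-01,  1.52151579e+00,  2.34200793e-06,
        1.32072567e+00, -6.65947830e-02]), 'joint_vel': array([-8.23300803e-05, -6.27040056e-04, -1.50854750e-03,  2.38876903e-04,
        8.60018317e-05,  9.29047538e-04]), 'tau': array([ 3.01022170e-03, -5.32645476e+01, -3.53283727e+01,  7.10361474e-02,
        2.34803266e-02, -8.75016326e-05]), 'ee_pos': array([ 0.17758631, -0.52050858,  0.40414629]), 'eef_rot': array([-3.14053439e+00, -7.28524796e-05,  3.28789926e-01]), 'force': array([ 0.65166937, -0.84441247,  0.48883066]), 'moment': array([-0.00203443, -0.0117072 , -0.06867663]), 'grip_force': 0.0, 'grip_width': 0.09382920803442452}
```

View pics/top.png

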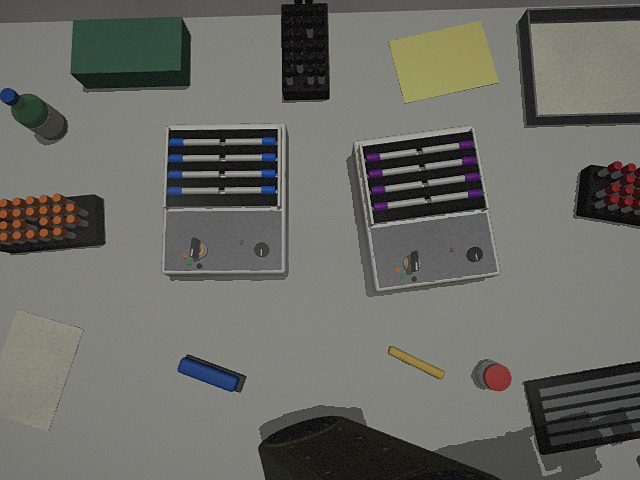

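View pics/scene.png

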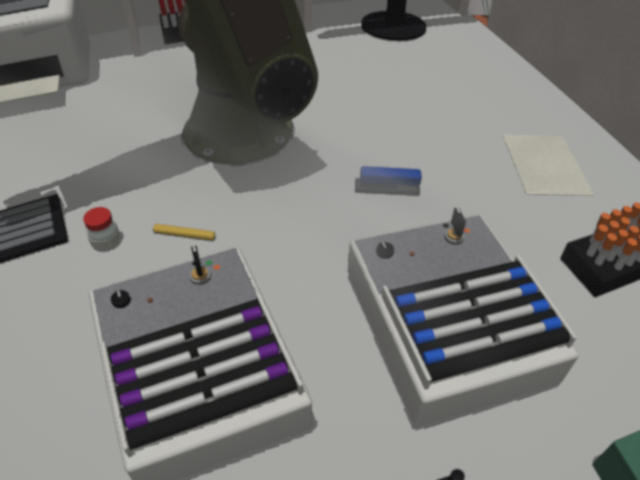

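The blue mixer is on the left in the top view, with its key near (197,248), and on the right in the scene view, with its key near (457,225). I'll zoom in on the key in both.

```bash
python3 - <<'E'
import pickle,cv2,numpy as np
a=pickle.load(open('top.pkl','rb'))['image'][228:278,160:230,::-1]
b=pickle.load(open('scene.pkl','rb'))['image'][200:250,425:495,::-1]
f=lambda x:cv2.convertScaleAbs(cv2.resize(x,None,fx=8,fy=8,interpolation=cv2.INTER_CUBIC)[:, :],alpha=1.4)
o=cv2.resize(np.hstack([f(a)]),(560,400))
cv2.imwrite('pics/zt.png',o);cv2.imwrite('pics/zs.png',f(b))
E
```

```text
(no output)
```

View pics/zt.png

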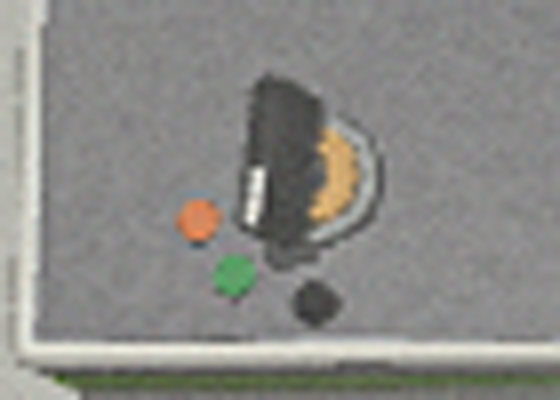

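View pics/zs.png

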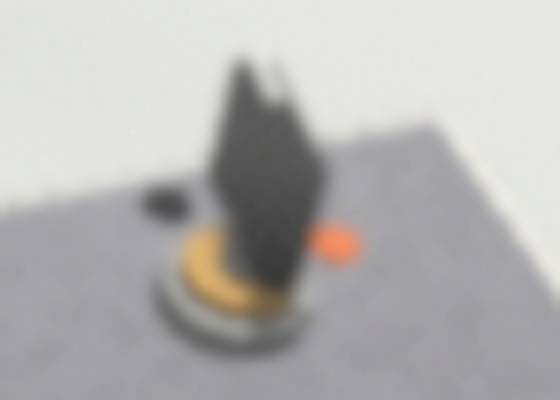

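The top crop shows the dots: off (316,302), run (234,274), start (198,220). The white pointer runs from (258,168) to (250,225), so the key is close to off. Next I compute the axis and yaw.

```bash
python3 - <<'E'
from h import *
import pickle
from scipy.optimize import least_squares
c=pickle.load(open('top.pkl','rb'));s=pickle.load(open('scene.pkl','rb'))
T=lambda x,y,z:at(c,160+(x+.5)/8-.5,228+(y+.5)/8-.5,z)
D=np.array([T(*p,.09)[:2] for p in((316,302),(234,274),(198,220))]);print('dots',D)
# centre such that dots at angles a, a-.7, a-1.25 (cw from above)
f=lambda p:np.concatenate([p[:2]+p[2]*np.array([np.cos(p[3]-t),np.sin(p[3]-t)])-d for t,d in zip((0,.7,1.25),D)])
r=least_squares(f,[D[0,0]+.03,D[0,1],.03,np.pi]);print('fit',r.x,r.fun)
# lock ring: circle right edge at z~.095 (top .102)
for p in((383,170),(372,135),(365,210),(320,240)):print('ring',T(*p,.10)[:2])
print('pointer top',T(258,168,.144),T(250,225,.144))
print('topface',[T(*p,.144)[:2] for p in((265,72),(238,225))])
# mixer edges at deck height (full image): front edge, left edge
for p in((164,272),(286,273),(166,127),(286,126)):print('box',at(c,*p,.09)[:2])
# scene triang: mid of head
S=lambda x,y,z:at(s,425+(x+.5)/8-.5,200+(y+.5)/8-.5,z)
print('scene top',S(240,60,.144),S(325,172,.144),S(212,170,.144),S(272,100,.144), 'dots',S(338,243,.09),S(167,204,.09))
print('ring scene', [S(*p,.09)[:2] for p in((155,295),(235,355),(312,310))])
E
```

```text
dots [[0.49514252 0.25797407]
 [0.50229494 0.27778689]
 [0.515488   0.2866637 ]]
fit [0.52526349 0.25827581 0.03009372 3.14714247] [ 2.77143474e-05  1.34722044e-04 -1.55632639e-04 -2.52207708e-04
  1.27918314e-04  1.17485674e-04]
ring [0.52534579 0.23987428]
ring [0.53379261 0.24258559]
ring [0.51588108 0.24407409]
ring [0.50896486 0.25472421]
pointer top [0.52108946 0.25822423 0.144     ] [0.50811533 0.25986551 0.144     ]
topface [array([0.54308747, 0.25692855]), array([0.5081762 , 0.26260075])]
box [0.48379534 0.32519945]
box [0.47685458 0.09161787]
box [0.77263022 0.32742214]
box [0.76802995 0.08819824]
scene top [0.51072904 0.25518046 0.144     ] [0.544141   0.25633513 0.144     ] [0.5374538  0.23545584 0.144     ] [0.52294456 0.25590427 0.144     ] dots [0.51599393 0.28640083 0.09      ] [0.49542562 0.25724121 0.09      ]
ring scene [array([0.51880226, 0.2429081 ]), array([0.53880338, 0.25093338]), array([0.53187787, 0.27200074])]
```

>>> {"name": "servo_tool", "arguments": {"motion": [[0,1.93,4.33,0,8.5],[0,3.86,8.66,0,17],[0,5.79,12.99,0,25.5],[0,7.72,17.32,0,34],[0,9.65,21.65,0,42.5],[0,11.58,25.98,0,51],[0,13.51,30.31,0,59.5],[0,15.44,34.64,0,68],[0,17.37,38.97,0,76.5],[0,19.3,43.3,0,85],[0,21.23,47.63,0,93.5],[0,23.16,51.96,0,102],[0,25.1,56.3,0,110.5],[0,27,60.6,0,119],[0,29,64.9,0,127.5],[0,30.9,69.3,0,136],[0,32.9,73.6,0,144.5],[0.3,34.8,77.9,0,153],[0.3,34.8,77.9,0,153],[0.3,34.8,77.9,0,153]], "squeeze": 30}}

```text
time_s: 2.6
ee_pos: [0.5254, 0.2581, 0.4042]
eef_rot: [-3.141, -0.001, 2.998]
force: [1.3, 0.3, -0.5]
grip_width: 0.0679
grip_force: 0.0
```

>>> {"name": "servo_tool", "arguments": {"motion": [[0.3,0,0,-2,0],[0.3,0,0,-4,0],[0.3,0,0,-6,0],[0.3,0,0,-7.5,0],[0.3,0,0,-8.8,0],[0.3,0,0,-9.5,0],[0.3,0,0,-9.5,0],[0.3,0,0,-9.5,0]]}}

```text
time_s: 3.6
ee_pos: [0.5257, 0.2585, 0.3102]
eef_rot: [3.141, 0.001, 2.999]
force: [-0.4, 0.3, 0.5]
grip_width: 0.0655
grip_force: 0.0
```

```bash
python3 - <<'E'
from h import *
i=ctrl.camera('scene')['image'][150:270,380:540,::-1]
cv2.imwrite('pics/g.png',cv2.resize(i,None,fx=5,fy=5,interpolation=cv2.INTER_CUBIC))
E
```

```text
(no output)
```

View pics/g.png

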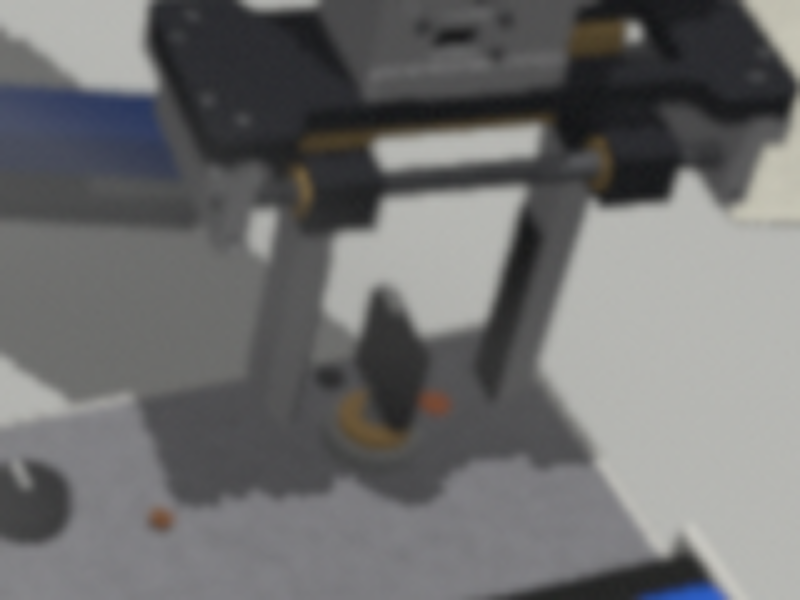

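The fingers straddle the key head, which is at about (390,355) and centred between them. Closing.

>>> {"name": "servo_tool", "arguments": {"motion": [[1,0,0,0,0],[1,0,0,0,0],[1,0,0,0,0],[1,0,0,0,0],[1,0,0,0,0],[1,0,0,0,0],[1,0,0,0,0],[1,0,0,0,0],[1,0,0,0,0],[1,0,0,0,0]]}}

```text
time_s: 4.9
ee_pos: [0.5256, 0.2581, 0.3096]
eef_rot: [-3.14, -0.0, 2.999]
force: [-1.5, -5.4, 2.6]
grip_width: 0.0087
grip_force: 30.0
```

```bash
python3 -c "
from h import *
o=ctrl.get_obs();print(o['grip_width'],o['grip_force'],o['moment'],o['force'])"
```

```text
0.008706377076506596 29.98720809817314 [-0.9534187   0.10619293  0.02953124] [-1.51023815 -5.39602257  2.60122567]
```

>>> {"name": "servo_tool", "arguments": {"motion": [[1,0,0,0,-5],[1,0,0,0,-10],[1,0,0,0,-15],[1,0,0,0,-20],[1,0,0,0,-25],[1,0,0,0,-30],[1,0,0,0,-35],[1,0,0,0,-40],[1,0,0,0,-45],[1,0,0,0,-50],[1,0,0,0,-55],[1,0,0,0,-59],[1,0,0,0,-62],[1,0,0,0,-62],[1,0,0,0,-62]]}}

```text
time_s: 6.78
ee_pos: [0.5256, 0.2581, 0.3096]
eef_rot: [-3.141, 0.001, 1.918]
force: [-1.3, -5.4, 1.7]
grip_width: 0.009
grip_force: 30.0
```

```bash
python3 -c "
from h import *
o=ctrl.get_obs();print(o['grip_width'],o['grip_force'],o['moment'],o['force'])"
```

```text
0.009032332970661682 29.963183999061584 [-1.08133105  0.03620312  0.17267273] [-1.26353798 -5.39518269  1.71583427]
```

>>> {"name": "servo_tool", "arguments": {"motion": [[1,0,0,0,-1],[1,0,0,0,-2],[1,0,0,0,-2],[1,0,0,0,-2],[1,0,0,0,-2],[1,0,0,0,-2],[1,0,0,0,-2],[1,0,0,0,-2],[1,0,0,0,-2]]}}

```text
time_s: 7.9
ee_pos: [0.5256, 0.2581, 0.3096]
eef_rot: [-3.141, 0.001, 1.883]
force: [-1.3, -5.1, 0.8]
grip_width: 0.009
grip_force: 30.0
```

```bash
python3 -c "
from h import *
o=ctrl.get_obs();print(o['grip_width'],o['grip_force'],o['moment'],o['force'])
i=ctrl.camera('scene')['image'][150:270,380:540,::-1]
cv2.imwrite('pics/h.png',cv2.resize(i,None,fx=5,fy=5,interpolation=cv2.INTER_CUBIC))"
```

```text
0.008980853272895384 29.96285632252693 [-1.08939941  0.06493483  0.10868883] [-1.31023627 -5.07913557  0.77007084]
```

View pics/h.png

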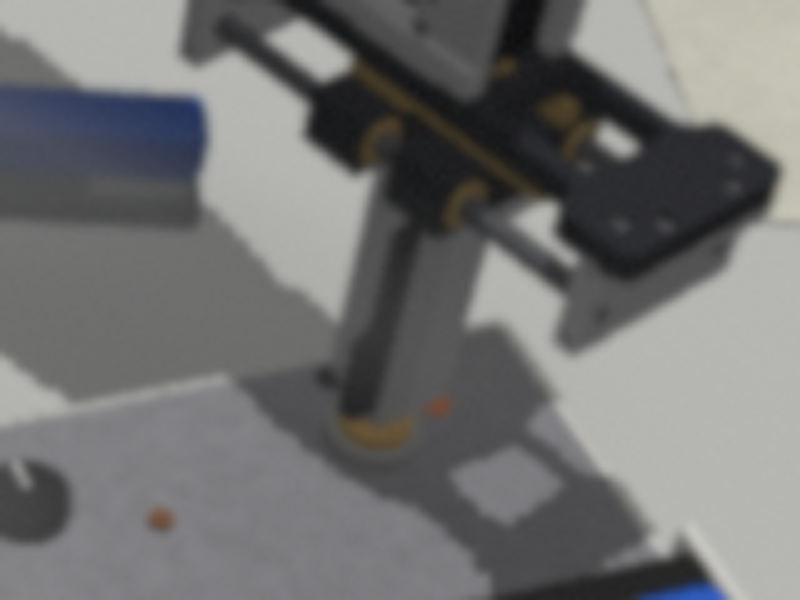

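>>> {"name": "servo_tool", "arguments": {"motion": [[1,0,0,0,-1.5],[1,0,0,0,-3],[1,0,0,0,-3],[1,0,0,0,-3],[1,0,0,0,-3]]}}

```text
time_s: 8.57
ee_pos: [0.5256, 0.2581, 0.3096]
eef_rot: [-3.141, 0.001, 1.831]
force: [-0.8, -4.7, 1.1]
grip_width: 0.0093
grip_force: 30.2
```

```bash
python3 -c "
from h import *
o=ctrl.get_obs();print(o['grip_width'],o['eef_rot'],o['moment'],o['force'])"
```

```text
0.00927476090587757 [-3.14108165e+00  1.00644275e-03  1.83124842e+00] [-1.12967574  0.03854021  0.391022  ] [-0.83480403 -4.71002708  1.06339503]
```

The moment jumped to 0.39 N m, so the key is on the start stop. I release it and let it spring back, then rise.

>>> {"name": "servo_tool", "arguments": {"motion": [[0.3,0,0,0,0],[0.3,0,0,0,0],[0.3,0,0,0,0],[0.3,0,0,0,0],[0.3,0,0,0,0],[0.3,0,0,0,0],[0.3,0,0,0,0],[0.3,0,0,0,0],[0.3,0,0,1,0],[0.3,0,0,3,0],[0.3,0,0,6,0],[0.3,0,0,10,0],[0.3,-2,-4,12,0],[0.3,-4,-9,12,0],[0.3,-6,-14,12,0],[0.3,-8,-19,12,0],[0.3,-10,-24,12,0],[0.3,-12,-29,12,0],[0.3,-14,-34,12,0],[0.3,-14,-34,12,0]]}}

```text
time_s: 11.08
ee_pos: [0.3845, -0.0837, 0.4305]
eef_rot: [3.14, 0.001, 1.825]
force: [1.1, 0.8, -0.3]
grip_width: 0.0657
grip_force: 0.0
```

```bash
python3 -c "
from h import *
i=ctrl.camera('top')['image'][228:278,160:230,::-1]
j=ctrl.camera('scene')['image'][200:250,425:495,::-1]
cv2.imwrite('pics/r.png',cv2.resize(np.vstack([i,j]),None,fx=6,fy=6,interpolation=cv2.INTER_CUBIC))"
```

```text
(no output)
```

View pics/r.png

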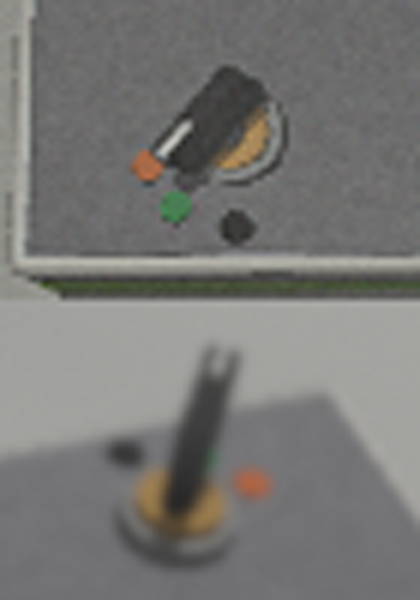

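The top crop shows the pointer swung to (188,122)→(162,158), about 0.63 rad and near run. I'll measure it more precisely, since the limit is 0.5.

```bash
python3 -c "
from h import *
c=ctrl.camera('top');g=c['image'].min(2).astype(float)[240:262,176:204]
print(g[2:20,6:20].astype(int))
m=cv2.connectedComponentsWithStats((g>135).astype(np.uint8));print(m[2])
r=cv2.moments
y,x=np.mgrid[240:262,176:204]
for k in range(1,m[0]):
  s=m[1]==k
  if 4<s.sum()<60:
    s=cv2.dilate(s.astype(np.uint8),np.ones((3,3)))>0
    w=np.clip(g-110,0,None)*s; P=np.array([at(c,a,b,.144)[:2] for a,b in zip(x[s],y[s])]);w=w[s]
    mu=np.average(P,0,w);C=np.cov(P.T,aweights=w);v=np.linalg.eigh(C)[1][:,1];print(mu,np.arctan(-v[1]/v[0]))
"
```

```text
[[105 108 105 103 106 108 110 105 104 109 112 110  65  61]
 [111 107 107 108 108 110 110 110 111 107 110  75  59  64]
 [109 103 110 108 111 110 113 109 115 107  79  63  63  67]
 [106 103 112 112 109 112 108 109 112  75  55  64  71  65]
 [104 111 111 112 107 103 110 110  87  55  61  65  72  63]
 [108 112 107 107 105 108 106  80  48  57  70  70  65  59]
 [112 109 108 105 106 108 102  63 108 141  64  65  59  57]
 [102 104 103 107 111 109  65 119 177 143  58  55  62  58]
 [ 99 103 109 113 106  67  98 176 134  49  57  59  56  61]
 [108 109 113 108  64  93 182 169  53  50  63  60  59  67]
 [109 101 109  81  76 184 168  67  52  65  59  61  66  55]
 [108  84  64  69 148 177  75  55  60  61  61  60  55  60]
 [ 94  68  71  69  83 102  54  54  56  57  60  56  59  64]
 [ 69  71  72  72  71  50  55  53  54  60  62  57  69  78]
 [ 61  70  77  74  75 105 112  92  52  50  53  68  83  95]
 [107  68  69  70  73 104 103  74  80  81  67  75  86 110]
 [102  99  68  78 111 109 107  68  74  78  74  78  81 115]
 [105 108 111 110 111 112 109  97  67  68  85 117 112 112]]
[[  0   0  28  22 605]
 [ 10   8   6   6  10]
 [ 27  15   1   1   1]]
[0.51694899 0.26423621] 0.7615791527124595
```

The two pointer estimates, 0.63 and 0.76 rad, bracket run (0.70). The arm is clear, so I hand in.

```bash
python3 -c "
from station import ctrl
print(ctrl.hand_in())"
```

```text
the job is handed in; nothing more can be done
None
```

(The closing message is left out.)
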